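# Sort squeeze torches by the feel of their levers

## Robot

A 6-joint arm with a two-finger parallel gripper is mounted at the origin on the work surface. World frame = base frame: x ahead of the robot, y to its left, z up, the work surface at z = 0. Lengths are in mm, angles in rad, forces in N, time in s.
With the tool pointing down it reaches from about 425 to 950 mm from the base axis. Payload 3.5 kg.
Tool frame: the origin (TCP) lies at the very end of the fingers, on their centre line; the grasp point (between the pads) lies 19 mm behind it; y points along the fingers, x is the direction in which the jaws open and shut, and the axes are right-handed (so a half turn about y gives the same grasp; the last joint's range is limited). The gripper opens to 85 mm and grips with 20 to 120 N. Pads are 22 mm wide; open, the fingers measure 114 mm over their backs; the gripper's body (76 mm by 85 mm) begins 54 mm behind the grasp point. The pads swing forward as they close: fully open they stand 13 mm farther back than shut.
Start: joints at [1.012, 0.286, 1.577, -0, 1.279, -0.15], TCP at [268.281, 619.38, 231.325] pointing down, gripper open.
Joint ranges: [-2.77, 2.77], [-0.9, 2.22], [0.21, 2.48], [-1.53, 4.67], [0.24, 2.81], [-2.84, 2.84]. Speed limits (rad/s): [2.79, 2.79, 3.14, 3.14, 3.14, 3.14].

## Interface

Orientations are given as a rotation vector (axis times angle).
In Python, from plant import ctrl, vision, order gives the robot as it stands. The module is installed in compiled form; this text tells all that it offers.
- The arm moves only by the tool move_arm, never from a script. Its argument "deltas" is text: rows parted by semicolons, each of 5 numbers parted by spaces: the closure, from 0 (fully open) to 1 (shut), then the shift along the tool's x, y, z in m, then the turn about the tool's y in degrees. A call has 1 to 12 rows; each row is the pose to reach, as a shift and turn from the pose commanded when the call began, along the tool's axes at that moment; what a row does not reach only later rows make up. A row lasts 1/8 s, in which the tool goes at most 62.5 mm and 10.7 degrees, less where a joint would pass 70% of its speed; a pose out of reach is approached as far as the arm can. A call with a gripper value outside its range is refused whole. The fingers move at their own pace and stop on an object; "grip_force" is the grip in N (left out, the last holds). Time passes only in rows, so rows that repeat a pose let the fingers close. It gives the time, the measured TCP pose, the force and the opening at its end, in the units of the state.
- ctrl.read_state(): the state, without advancing time (a new reading comes with each control period).
- vision.camera(name): name is "side" or "top" or "wrist"; returns a dict with "pixels" (400x640x3 uint8, red, green, blue), "vertical_fov" (degrees; the focal length in pixels is half the picture's height over the tangent of half this angle, whatever the lens; pixels are square), "cx", "cy" (the principal point, pixels), "pose" (4x4, takes a point from camera to world coordinates). Camera axes: x right, y down, z forward; pixel columns grow to the right and rows downward; lengths in mm; the calibration is good to about 2 mm. The wrist camera is an equidistant fisheye: a pixel r from the principal point sees the ray r / f radians off the axis. A picture is of the moment at which its call begins. There is no depth.
- order.sign_off(): hands the job in, once; it reports no verdict.
The state is a dict: "time": time; "joint_pos": joint angles; "qd": joint speeds; "joint_torque": joint torques, N m; "tool_pos": TCP position; "orientation": TCP orientation; "force": force on the tool from outside, world axes, zero at the start; "wrist_torque": the same for the moment, N m; "gripper_width": finger opening in mm.
Only numpy, scipy, OpenCV 4.12 (cv2) and the standard library are available. Lean on these libraries where they do the work, as an engineer would, in place of code of your own. Each camera call takes 0.05 s, during which the arm holds its last target.

## Task

Check the three squeeze-lever torches lying on the counter by pinching each lever against its shell. Set those whose lever gives softly and springs back in the bays of the sloped display deck under the clocks, one to a bay, lying flat on the board with the lens end up the slope; lay those whose lever is jammed hard in the grey returns tray. Set them down rather than dropping them, and leave the other goods where they are.

Things in the scene. Friction and masses are not known exactly. Their poses are not given: they have to be found in the camera images.
- torch_a: squeeze-lever torch, one of three alike: grey shell 34 mm wide, 40 high, black round head 39 across; 125 mm long, 0.18 kg. Origin: middle of the shell's underside; +x to the lens (ends at x = -62.5 and 62.5 mm), z up. Shell sides at y = -17 and +17 mm; the black lever stands out on the +y side, hinged near the head, reaching 36 mm out. Any of the three may be jammed, none or all
- torch_a_grip (a point): pinch point: x = -12 mm, y = +9.5, 28 mm up; midway between the shell's -y side and the lever's crown (9 to 35 mm up), 53 mm apart along y with the lever out; near the balance point. Pinched here along y, a good lever starts to give at 2.5 N and is fully in by 4 N, leaving 43 mm, and springs out when let go; a jammed one gives 2 mm, then stands solid at 51 mm. 8 to 25 N feels and holds it
- torch_a_lens (a point): centre of torch_a's lens, 62.5 mm ahead of its origin and 20 mm up
- torch_b: another such torch, same shape, size, origin and axes as torch_a; jammed or good, to be felt
- torch_b_grip (a point): pinch point of torch_b, as torch_a_grip
- torch_b_lens (a point): centre of torch_b's lens, 62.5 mm ahead of its origin and 20 mm up
- torch_c: another such torch, same shape, size, origin and axes as torch_a; jammed or good, to be felt
- torch_c_grip (a point): pinch point of torch_c, as torch_a_grip
- torch_c_lens (a point): centre of torch_c's lens, 62.5 mm ahead of its origin and 20 mm up
- stand: fixed display stand, 310 mm wide (y); origin under the deck's middle, on the table; x away from the robot side. Upper tier: level board 220 to 228 mm above the table from x = 10 to 110 mm over the full width, with a front rail to 242 mm and clocks on it up to 310 mm above the table. Rear posts at x = 100, y = -147 and 147 mm. Under the tier is the sloped deck
- deck: the stand's sloped plywood deck: 310 mm wide (y), 156 mm up the slope (x), rising 30 degrees away from the robot side; origin in the middle of its upper face, 62 mm above the table; x up the slope, z square out of the board. A lip 14 mm high closes the lower edge (inner face at x = -78 mm). The tier is 158 mm above the deck's middle: room to come in square to the board, not straight down
- bay_1 (a point): middle of the right-hand of the three bays, on the board's face (deck x = 0, y = -95 mm), axes as the deck's. The bays are parted and ended by strips 3 mm wide and 5 mm high running up the slope at y = -142.5, -47.5, 47.5 and 142.5 mm
- bay_2 (a point): middle of the centre bay (deck x = 0, y = 0)
- bay_3 (a point): middle of the left-hand bay (deck x = 0, y = +95 mm)
- tray: open grey returns tray, fixed: 310 mm (x) by 164 mm (y) outside, 52 mm high, walls and floor 4 mm (rim 7 mm wider all round); origin centre of its underside, z up; its long side points roughly away from the robot
- battery_pack: pack of four AA cells, 24 x 56 x 14 mm, lying among the torches; origin centre of underside
- pocket_torch: plain dark metal pocket torch with no lever, 105 mm long (x), 35 mm thick at the head; origin under its middle
- alarm_clock: standing white alarm clock, 42 x 80 x 82 mm high; origin centre of underside
- stock_carton: small cardboard carton, 70 x 46 x 36 mm; origin centre of underside
- travel_clock: round travel clock lying face up, 72 mm across, 34 mm high; origin centre of underside

How it is judged:
By the outcome, as a careful person would: the job done as asked, in the order asked, and still so for the second after the job is handed in, with the robot touching nothing.
It also fails if it takes over 72 s, if anything falls off the work surface, if the arm or the gripper's body presses on something with over 40 N, if the wrist force passes 120 N, or if a joint passes its speed limit or range.

## Working session

There is one attempt and no reset: what is moved stays moved. The work goes in short steps, Python scripts to look and compute and a tool call to move; the robot and the scene stay as the last step left them, time stands still between calls to the robot, and variables do not carry over. Pictures are saved under pics/ and viewed, and the job is handed in when it is done.

Besides the shell and the picture viewer there is one more tool, called after "Call:" as a command line: name --argument value ..., lists and objects as JSON in quotes. move_arm: Moves the arm, as the interface text tells. Its arguments: {"type":"object","properties":{"deltas":{"type":"string"},"grip_force":{"type":"number"}},"required":["deltas"]}

```bash
mkdir -p pics; cat > h.py <<'E'
import numpy as np, cv2
from scipy.spatial.transform import Rotation as R
from plant import ctrl, vision, order
def snap(n,fn):
    c=vision.camera(n); cv2.imwrite('pics/'+fn+'.png',c['pixels'][:,:,::-1]); np.savez('pics/'+fn+'.npz',**c); return c
def ray(c,u,v):
    f=200/np.tan(np.radians(float(c['vertical_fov']))/2); P=np.array(c['pose'])
    d=np.array([(u-c['cx'])/f,(v-c['cy'])/f,1.])
    return P[:3,3],P[:3,:3]@(d/np.linalg.norm(d))
def fray(c,u,v):
    f=200/np.tan(np.radians(float(c['vertical_fov']))/2); P=np.array(c['pose'])
    a=np.array([u-c['cx'],v-c['cy']]);r=np.linalg.norm(a);t=r/f
    d=np.array([*(a/max(r,1e-9)*np.sin(t)),np.cos(t)])
    return P[:3,3],P[:3,:3]@d
def onz(od,z):
    o,d=od; return o+d*(z-o[2])/d[2]
def proj(c,p):
    f=200/np.tan(np.radians(float(c['vertical_fov']))/2); P=np.array(c['pose'])
    q=P[:3,:3].T@(np.array(p)-P[:3,3]); return q[0]/q[2]*f+c['cx'],q[1]/q[2]*f+c['cy']
def st():
    s=ctrl.read_state(); 
    for k,v in s.items(): print(k,np.round(v,3))
    print(R.from_rotvec(s['orientation']).as_matrix().round(3))
    return s
E
python3 - <<'E'
from h import *
st()
for n in ['top','side','wrist']:
    c=snap(n,n+'0'); print(n,c['vertical_fov'],c['cx'],c['cy'],np.round(c['pose'],3))
E
```

```text
time 0.0
joint_pos [ 1.012  0.287  1.578 -0.     1.279 -0.15 ]
qd [ 0.001 -0.    -0.    -0.001  0.     0.001]
joint_torque [ 0.0000e+00 -4.0598e+01 -2.9263e+01 -0.0000e+00  6.0000e-03  0.0000e+00]
tool_pos [267.928 618.826 229.923]
orientation [-1.376 -0.901  0.905]
force [ 0.175  0.271 -0.232]
wrist_torque [ 0.048  0.026 -0.017]
gripper_width 85.18
[[ 0.397 -0.001 -0.918]
 [ 0.918 -0.002  0.397]
 [-0.002 -1.     0.   ]]
top 47.464509492971644 317.68125252372613 205.5508428617898 [[-2.400000e-02 -9.880000e-01  1.510000e-01  4.170830e+02]
 [-1.000000e+00  2.300000e-02 -1.100000e-02 -3.993000e+00]
 [ 8.000000e-03 -1.510000e-01 -9.890000e-01  1.132962e+03]
 [ 0.000000e+00  0.000000e+00  0.000000e+00  1.000000e+00]]
side 57.61829378792441 323.82995545113334 197.58418380012697 [[-9.89000e-01 -1.00000e-01  1.09000e-01  4.58849e+02]
 [-1.47000e-01  7.27000e-01 -6.71000e-01  6.50442e+02]
 [-1.20000e-02 -6.80000e-01 -7.33000e-01  7.42282e+02]
 [ 0.00000e+00  0.00000e+00  0.00000e+00  1.00000e+00]]
wrist 65.70646984690485 322.48427113266246 197.76534936134442 [[ 3.97000e-01  8.80000e-01  2.59000e-01  2.03230e+02]
 [ 9.18000e-01 -3.80000e-01 -1.16000e-01  6.48600e+02]
 [-4.00000e-03  2.84000e-01 -9.59000e-01  3.72155e+02]
 [ 0.00000e+00  0.00000e+00  0.00000e+00  1.00000e+00]]
```

View pics/top0.png

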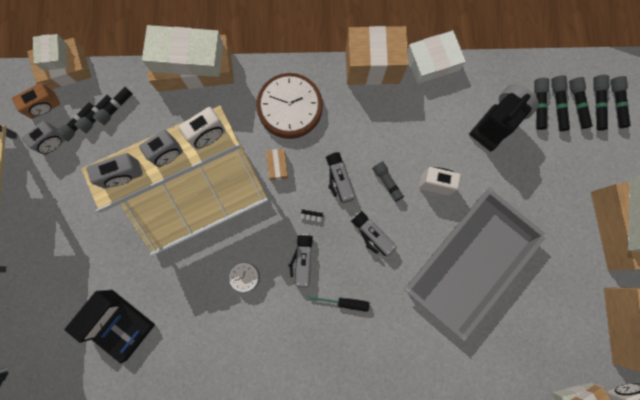

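View pics/side0.png

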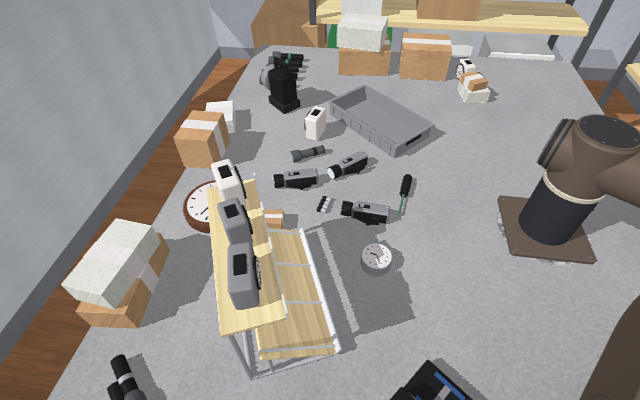

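View pics/wrist0.png

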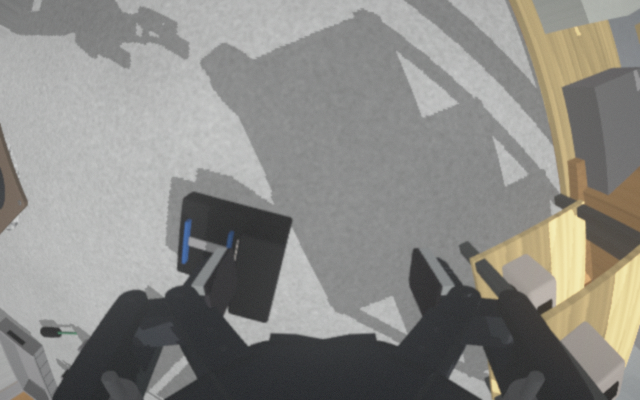

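```bash
python3 - <<'E'
from h import *
a=cv2.imread('pics/top0.png')[140:320,270:420]; cv2.imwrite('pics/c1.png',cv2.resize(a,None,fx=4,fy=4,interpolation=cv2.INTER_CUBIC)[:720//1,:600][:600])
b=cv2.imread('pics/side0.png')[130:250,260:420]; cv2.imwrite('pics/c2.png',cv2.resize(b,None,fx=5,fy=5,interpolation=cv2.INTER_CUBIC))
d=cv2.imread('pics/top0.png')[90:270,70:290]; cv2.imwrite('pics/c3.png',cv2.resize(d,None,fx=3.3,fy=3.3,interpolation=cv2.INTER_CUBIC))
E
```

```text
(no output)
```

View pics/c1.png

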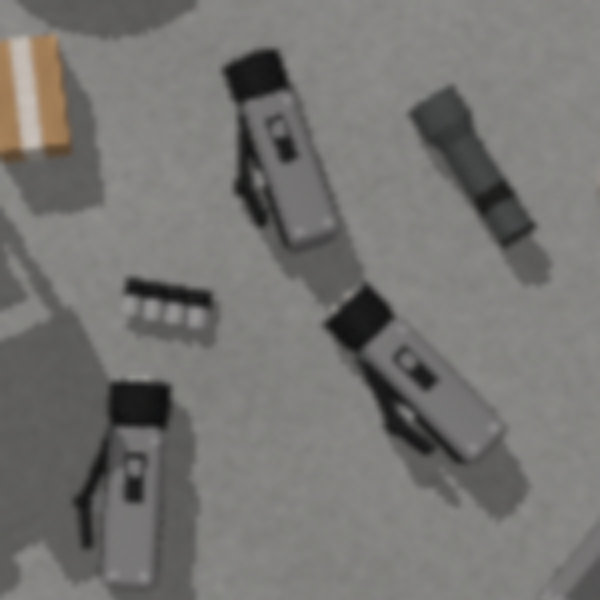

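View pics/c2.png

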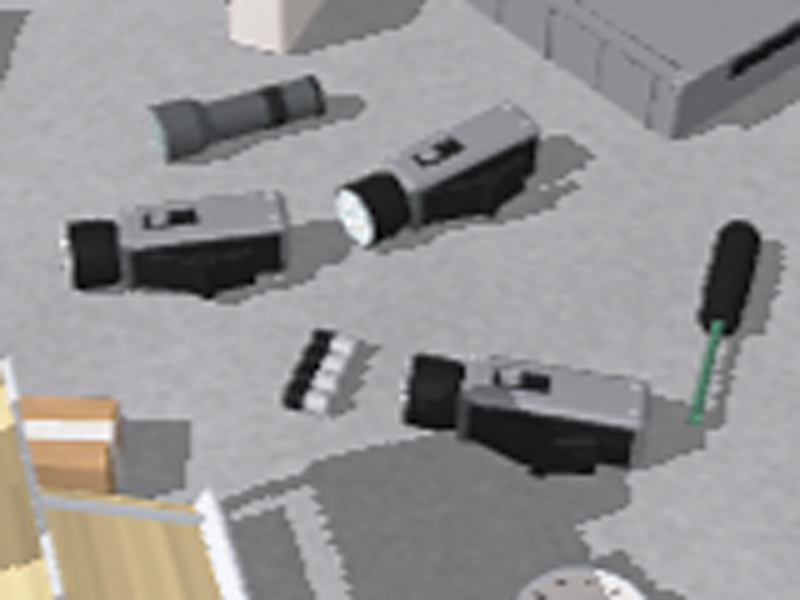

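View pics/c3.png

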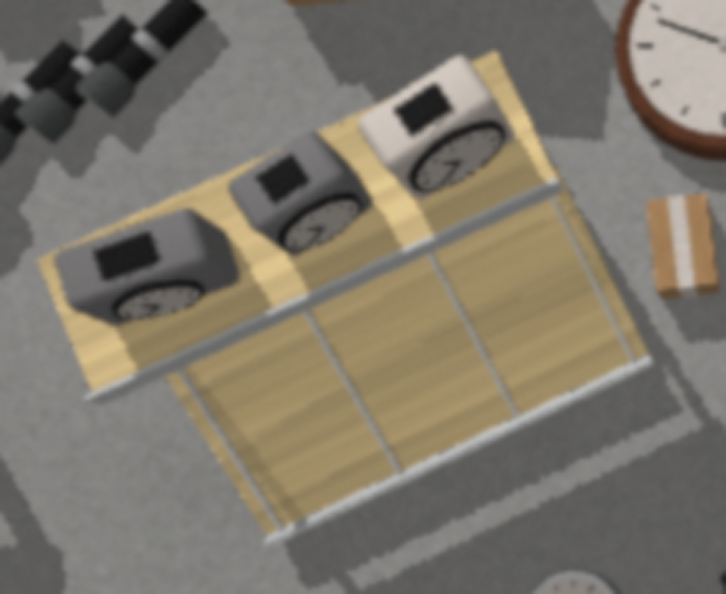

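```bash
python3 - <<'E'
from h import *
c=dict(np.load('pics/top0.npz')); s=dict(np.load('pics/side0.npz'))
def P(cx,cy,o,k,z): return onz(ray(c,o[0]+cx/k,o[1]+cy/k),z)
o=(270,140)
def C(x,y,z): return P(x,y,o,4,z)
print('stand')
q=lambda x,y,z:P(x,y,(70,90),3.3,z)
l1,l2=q(268,540,33),q(650,362,33); print(l1,l2,np.linalg.norm(l1-l2))
r1,r2=q(88,397,242),q(557,183,242); print(r1,r2,np.linalg.norm(r1-r2))
for a,b in((l1,l2),(r1,r2)): d=b-a; print('dir y angle',np.degrees(np.arctan2(d[1],d[0])), (a+b)/2)
for n,t,h in (('up',(315,240),(253,53)),('mid',(482,445),(350,300)),('low',(128,584),(140,382))):
    T=C(*t,40);H=C(*h,38); d=(H-T)[:2];print(n,T,H,np.linalg.norm(d),np.degrees(np.arctan2(d[1],d[0])))
E
```

```text
stand
[477.17374457 385.55015425  33.        ] [602.0913675  107.05732164  33.        ] 305.2256056299712
[553.38855541 421.31100171 242.        ] [679.25611023 141.98975665 242.        ] 306.37068936055823
dir y angle -65.84143836705968 [539.63255604 246.30373794  33.        ]
dir y angle -65.74275174221808 [616.32233282 281.65037918 242.        ]
up [595.63265012 -92.66500885  40.        ] [714.23315624 -58.42861385  38.        ] 123.44314802391466 16.10183634949677
mid [ 468.92754549 -188.48108736   40.        ] [ 558.56982071 -112.81712951   38.        ] 117.30631706793235 40.166559639374086
low [392.0493518   25.07028912  40.        ] [511.6946435   15.63300815  38.        ] 120.01690755359502 -4.5099907788102955
```

Call:
move_arm --deltas "0 -0.02 0 -0.025 0;0 -0.06 -0.005 -0.07 -4;0 -0.105 -0.01 -0.118 -8;0 -0.15 -0.015 -0.168 -12;0 -0.195 -0.02 -0.218 -16;0 -0.24 -0.02 -0.27 -20;0 -0.29 -0.02 -0.31 -23.4;0 -0.345 -0.02 -0.335 -23.4;0 -0.4 -0.02 -0.36 -23.4;0 -0.455 -0.02 -0.382 -23.4;0 -0.51 -0.02 -0.405 -23.4;0 -0.558 -0.02 -0.418 -23.4" --grip_force 20

```text
time: 1.65
tool_pos: [429.6, -60.8, 251.3]
orientation: [-1.21, -1.209, 1.209]
force: [0.8, 0.7, 0.5]
gripper_width: 85.1
```

```bash
python3 - <<'E'
from h import *
st()
c=snap('wrist','w1'); print(np.round(c['pose'],3))
E
```

```text
time 1.65
joint_pos [-0.375 -0.291  2.116  0.     1.316 -1.946]
qd [-1.105e+00 -6.300e-02  4.900e-02  1.000e-03  1.200e-02 -1.094e+00]
joint_torque [ 4.4960e+00 -1.8459e+01 -2.9111e+01 -2.0000e-02  1.1600e-01  5.8000e-01]
tool_pos [429.572 -60.785 251.329]
orientation [-1.21  -1.209  1.209]
force [0.77  0.675 0.534]
wrist_torque [-0.003  0.006 -0.056]
gripper_width 85.14
[[ 0.001  0.001 -1.   ]
 [ 1.    -0.     0.001]
 [-0.    -1.    -0.001]]
[[-0.00000e+00  9.59000e-01  2.84000e-01  3.58621e+02]
 [ 1.00000e+00  1.00000e-03 -2.00000e-03 -5.99830e+01]
 [-2.00000e-03  2.84000e-01 -9.59000e-01  3.93349e+02]
 [ 0.00000e+00  0.00000e+00  0.00000e+00  1.00000e+00]]
```

View pics/w1.png

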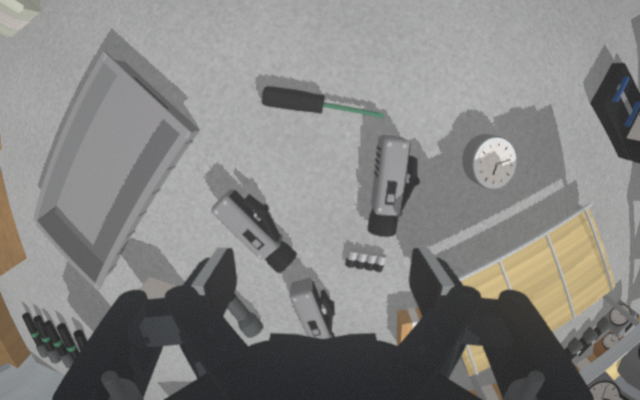

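```bash
python3 - <<'E'
from h import *
a=cv2.imread('pics/w1.png')
cv2.imwrite('pics/w1a.png',cv2.resize(a[120:250,340:440],None,fx=4.5,fy=4.5,interpolation=cv2.INTER_CUBIC))
cv2.imwrite('pics/w1b.png',cv2.resize(a[180:345,195:345],None,fx=3.6,fy=3.6,interpolation=cv2.INTER_CUBIC))
E
```

```text
(no output)
```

View pics/w1a.png

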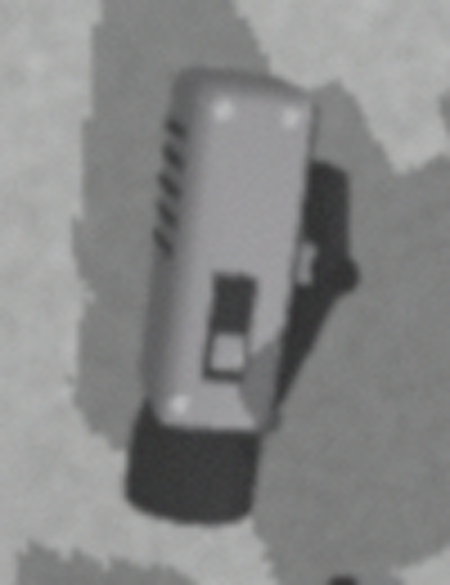

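View pics/w1b.png

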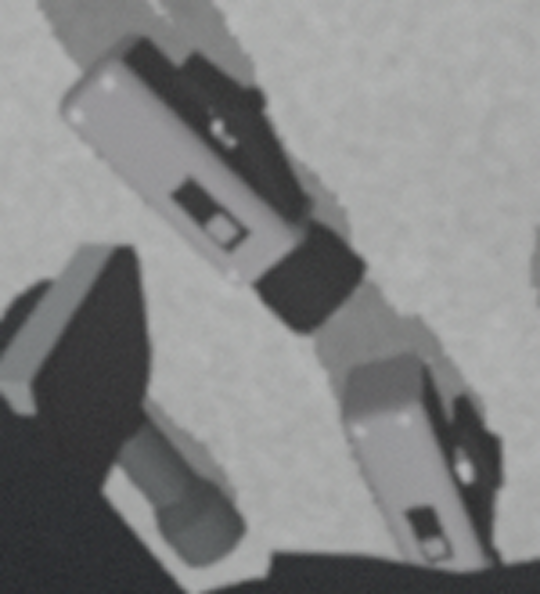

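```bash
python3 - <<'E'
from h import *
c=dict(np.load('pics/w1.npz'))
def run(n,k,o,tail,front,crown):
    g=lambda p,z:onz(fray(c,o[0]+p[0]/k,o[1]+p[1]/k),z)[:2]
    t=[g(p,40) for p in tail]; f=[g(p,40) for p in front]
    T=(t[0]+t[1])/2;F=(f[0]+f[1])/2; d=F-T; a=np.arctan2(d[1],d[0])
    print(n,'T',T,'F',F,'len',np.linalg.norm(d),'w',np.linalg.norm(t[0]-t[1]),np.linalg.norm(f[0]-f[1]),'yaw',np.degrees(a))
    x=d/np.linalg.norm(d); y=np.array([-x[1],x[0]]); O=T+62.5*x
    cr=g(crown,35)-O; print('  origin',O,'pinch',O-12*x+9.5*y,'crown in torch',cr@x,cr@y)
run('low',4.5,(340,120),[(190,75),(315,95)],[(157,425),(263,431)],(352,272))
run('mid',3.6,(195,180),[(66,108),(128,66)],[(240,288),(310,232)],(263,100))
E
```

```text
low T [392.07498252  24.97351667] F [485.60674206  18.3717753 ] len 93.76445504755246 w 33.89976798855063 29.99465915698564 yaw -4.037405557450552
  origin [454.4198761   20.57303425] pinch [443.11852986  30.8943507 ] crown in torch -14.28109044384607 35.27719884545488
mid T [ 471.88006992 -185.76577284] F [ 536.49583    -126.38700007] len 87.7555417324456 w 28.952170517116688 35.431755650670894 yaw 42.58151399939715
  origin [ 517.89978474 -143.4758704 ] pinch [ 502.63593433 -144.60053502] crown in torch -18.86017214134278 38.74082009599767
```

Call:
move_arm --deltas "0 0.045 0.02 -0.005 2;0 0.09 0.06 -0.0096 4.3;0 0.09 0.12 -0.0096 4.3;0 0.09 0.16 -0.0096 4.3;0 0.09 0.16 -0.0096 4.3" --grip_force 20

```text
time: 2.33
tool_pos: [436.4, 32.1, 88.0]
orientation: [-1.236, -1.148, 1.157]
force: [-0.3, 0.8, 1.5]
gripper_width: 85.3
```

```bash
python3 - <<'E'
from h import *
st()
c=snap('wrist','w2'); snap('side','s2')
E
```

```text
time 2.325
joint_pos [-0.159 -0.066  2.247  0.     0.969 -1.655]
qd [-0.007 -0.056 -0.077 -0.001  0.018 -0.003]
joint_torque [ 1.0000e-03 -2.0939e+01 -2.3918e+01 -3.0000e-03 -1.0200e-01  1.0000e-03]
tool_pos [436.398  32.059  87.961]
orientation [-1.236 -1.148  1.157]
force [-0.272  0.833  1.464]
wrist_torque [-0.001  0.046  0.018]
gripper_width 85.311
[[ 0.075 -0.009 -0.997]
 [ 0.997  0.001  0.075]
 [ 0.001 -1.     0.009]]
```

View pics/w2.png

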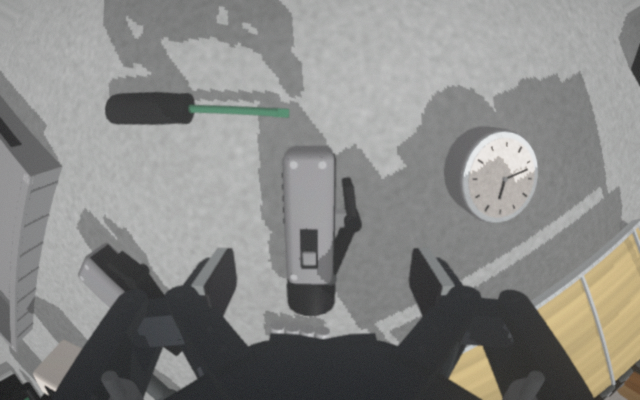

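View pics/s2.png

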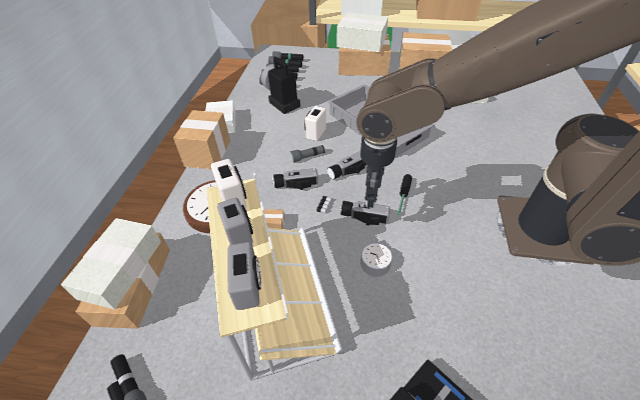

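```bash
python3 - <<'E'
from h import *
s=dict(np.load('pics/side0.npz'))
for y in (32,70,100):
    o,d=ray(s,378,125); p=o+d*(y-o[1])/d[1]; 
    o2,d2=ray(s,360,125); q=o2+d2*(y-o2[1])/d2[1]; o3,d3=ray(s,378,175); r=o3+d3*(y-o3[1])/d3[1]; print(y,p,q,r)
E
```

```text
32 [445.10509076  32.         299.73687109] [481.43155533  32.         296.29031609] [431.71497777  32.         161.52332828]
70 [445.94959126  70.         326.92894838] [480.04398558  70.         323.69416606] [433.38223031  70.         197.20790108]
100 [446.61630218 100.         348.39637782] [478.94853578 100.         345.32878446] [434.69848232 100.         225.37993223]
```

Call:
move_arm --deltas "0 0 0.03 0 0;0 0 0.06 0 0;0 0 0.08 0 0;0 0 0.08 0 0"

```text
time: 2.92
tool_pos: [440.6, 31.0, 12.4]
orientation: [-1.245, -1.154, 1.153]
force: [0.0, 0.0, 0.3]
gripper_width: 85.6
```

Call:
move_arm --deltas "0.6 0 0.003 0 0;1 0 0.003 0 0;1 0 0.003 0 0;1 0 0.003 0 0" --grip_force 20

```text
time: 3.42
tool_pos: [441.3, 30.1, 10.4]
orientation: [-1.247, -1.155, 1.155]
force: [-1.9, -4.2, 6.4]
gripper_width: 41.7
```

Call:
move_arm --deltas "1 0 0 0 0;1 0 -0.02 0 0;1 0 -0.06 0 0;1 0 -0.12 0 0;1 0 -0.18 0 0;1 0 -0.22 0 0"

```text
time: 4.18
tool_pos: [440.2, 31.2, 232.0]
orientation: [-1.248, -1.157, 1.152]
force: [-0.2, 0.6, -1.4]
gripper_width: 41.3
```

```bash
python3 - <<'E'
from h import *
st()
c=snap('wrist','w3'); snap('side','s3')
a=cv2.imread('pics/s3.png')[100:250,280:440]; cv2.imwrite('pics/s3c.png',cv2.resize(a,None,fx=4,fy=4,interpolation=cv2.INTER_CUBIC))
E
```

```text
time 4.175
joint_pos [-0.16  -0.258  2.126  0.     1.269 -1.655]
qd [-0.002 -0.307 -0.311  0.001  0.657  0.001]
joint_torque [  0.216 -19.598 -29.79    0.     -0.25    0.   ]
tool_pos [440.169  31.191 232.012]
orientation [-1.248 -1.157  1.152]
force [-0.18   0.556 -1.368]
wrist_torque [ 0.024  0.01  -0.003]
gripper_width 41.25
[[ 0.075  0.005 -0.997]
 [ 0.997 -0.001  0.075]
 [-0.    -1.    -0.005]]
```

View pics/w3.png

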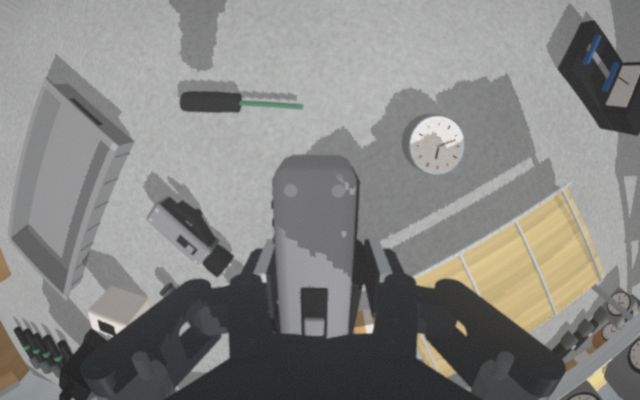

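View pics/s3c.png

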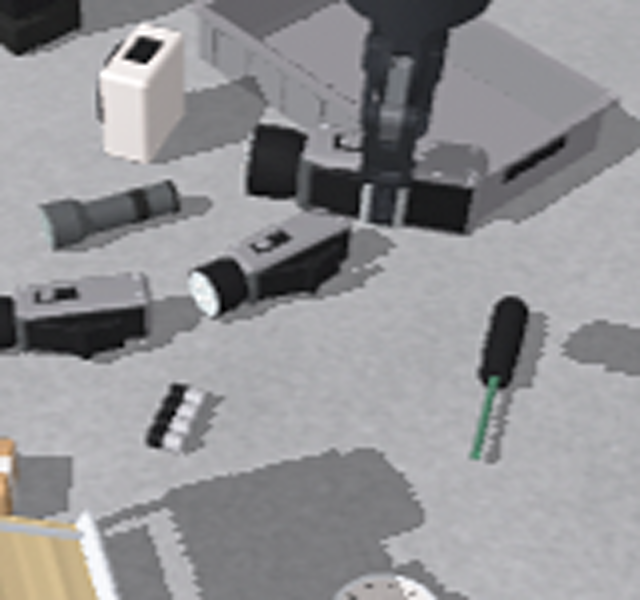

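```bash
python3 - <<'E'
from h import *
c=dict(np.load('pics/top0.npz'));s=dict(np.load('pics/side0.npz'))
q=lambda x,y,z:onz(ray(c,70+x/3.3,90+y/3.3),z)
a=np.radians(24.2);X=np.array([np.cos(a),np.sin(a)]);Y=np.array([-X[1],X[0]])
O=np.array([608,277.])
for y,p in ((-142.5,(635,358)),(-47.5,(516,413)),(47.5,(400,468)),(142.5,(283,524))):
    w=q(*p,27)[:2]; print(y,w,'local',(w-O)@X,(w-O)@Y)
def W(dx,dy,dz): # deck coords
    sx=dx*np.cos(np.pi/6)-dz*.5; z=62+dx*.5+dz*np.cos(np.pi/6); return np.array([*(O+sx*X+dy*Y),z])
for n,cc in (('top0',c),('side0',s)):
    im=cv2.imread(f'pics/{n}.png')
    for dy in (-142.5,-47.5,47.5,142.5):
        for dx in(-78,0,78): 
            u=proj(cc,W(dx,dy,5)); cv2.circle(im,(round(u[0]*8),round(u[1]*8)),10,(0,0,255),-1,shift=3)
    for dy in (-155,155):
        for z in(220,242):
            u=proj(cc,[*(O+10*X+dy*Y),z]); cv2.circle(im,(round(u[0]*8),round(u[1]*8)),10,(255,0,0),-1,shift=3)
    im=im[90:270,70:270] if n=='top0' else im[170:390,190:390]
    cv2.imwrite(f'pics/ov_{n}.png',cv2.resize(im,None,fx=2.7,fy=2.7,interpolation=cv2.INTER_CUBIC))
E
```

```text
-142.5 [606.38127516 118.82313631] local -66.3168113405458 -143.6127466898423
-47.5 [567.01867093 207.21632397] local -65.98583082379237 -46.85190393965066
47.5 [528.08949239 292.31461839] local -66.61016665226782 46.72592922212774
142.5 [488.92179101 377.08248034] local -67.58751584419363 140.10014429232578
```

View pics/ov_top0.png

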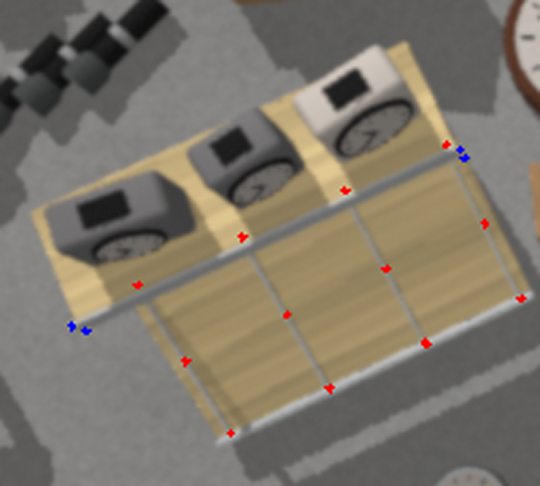

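View pics/ov_side0.png

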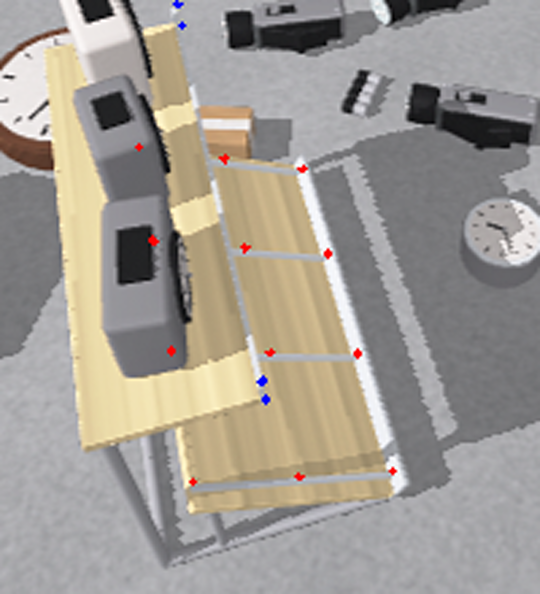

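Call:
move_arm --deltas "1 0.02 0 -0.016 -5;1 0.06 0 -0.05 -14;1 0.1 0 -0.084 -23;1 0.1265 0 -0.106 -28.5;1 0.1265 0.04 -0.106 -28.5;1 0.1265 0.09 -0.106 -28.5;1 0.1265 0.127 -0.106 -28.5;1 0.1265 0.127 -0.106 -28.5;1 0.1265 0.127 -0.106 -28.5"

```text
time: 5.4
tool_pos: [555.3, 149.4, 101.9]
orientation: [-0.98, -1.513, 1.513]
force: [0.5, -0.8, -1.3]
gripper_width: 41.6
```

```bash
cat >> h.py <<'E'
A=np.radians(24.2);SX=np.array([np.cos(A),np.sin(A)]);SY=np.array([-SX[1],SX[0]]);SO=np.array([608,277.])
def loc(s):
    p=np.array(s['tool_pos']); M=R.from_rotvec(s['orientation']).as_matrix(); d=p[:2]-SO
    print('stand x %.1f y %.1f z %.1f'%(d@SX,d@SY,p[2]),'toolx ang %.2f'%np.degrees(np.arctan2(M[1,0],M[0,0])),'w %.1f'%s['gripper_width'],'t',s['time'],'F',np.round(s['force'],1),'tau',np.round(s['wrist_torque'],2), 'tooly',M[:,1].round(3))
E
python3 - <<'E'
from h import *
loc(ctrl.read_state())
snap('side','s4')
a=cv2.imread('pics/s4.png')[60:360,150:450]; cv2.imwrite('pics/s4c.png',cv2.resize(a,None,fx=2,fy=2,interpolation=cv2.INTER_CUBIC))
E
```

```text
stand x -100.4 y -94.8 z 101.9 toolx ang 114.18 w 41.6 t 5.4 F [ 0.5 -0.8 -1.3] tau [-0.01  0.02 -0.01] tooly [ 0.001  0.    -1.   ]
```

View pics/s4c.png

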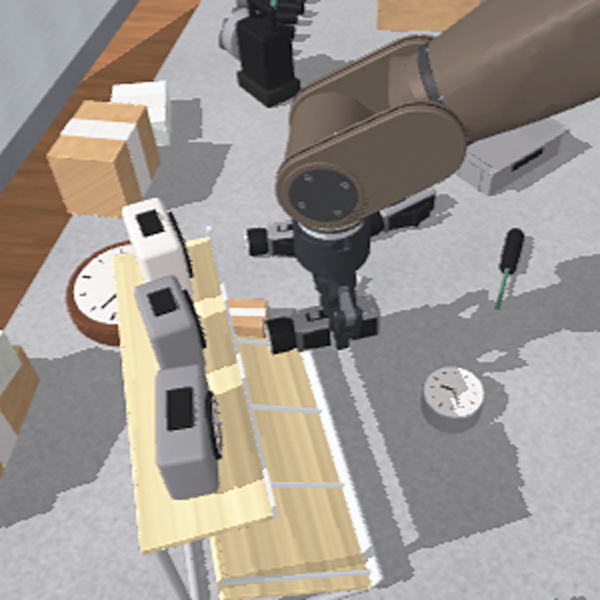

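```bash
python3 - <<'E'
from h import *
s=dict(np.load('pics/side0.npz'))
f=200/np.tan(np.radians(s['vertical_fov']/2))
for p in ([555,200,342],[530,215,342]):
    P=s['pose']; q=P[:3,:3].T@(np.array(p)-P[:3,3]); print(proj(s,p),f/q[2],'px/mm')
# tool axis points
for z in (120,175,230,290,342): print(z,proj(s,[555.3,149.4,z]))
E
```

```text
(np.float64(309.43605334380453), np.float64(158.63241750400982)) 0.5998234823858931 px/mm
(np.float64(322.9226659810694), np.float64(166.005857860636)) 0.6127421436836815 px/mm
120 (np.float64(317.3976615289967), np.float64(219.83129914846975))
175 (np.float64(316.7461162730864), np.float64(203.18715737226253))
230 (np.float64(316.021802353492), np.float64(184.68409337348592))
290 (np.float64(315.1333950820871), np.float64(161.98915937444025))
342 (np.float64(314.26465122360923), np.float64(139.79653988017282))
```

Call:
move_arm --deltas "1 0 0 -0.02 0;1 0 0 -0.04 0;1 0 0 -0.055 0;1 0 0 -0.063 0;1 0 0 -0.063 0;1 0 0 -0.063 0"

```text
time: 6.2
tool_pos: [612.1, 175.0, 101.6]
orientation: [-0.979, -1.513, 1.513]
force: [-0.4, -0.4, -3.3]
gripper_width: 41.1
```

```bash
python3 - <<'E'
from h import *
loc(ctrl.read_state())
snap('side','s5');snap('wrist','w5')
a=cv2.imread('pics/s5.png')[60:360,150:450]; cv2.imwrite('pics/s5c.png',cv2.resize(a,None,fx=2,fy=2,interpolation=cv2.INTER_CUBIC))
E
```

```text
stand x -38.1 y -94.7 z 101.6 toolx ang 114.18 w 41.1 t 6.2 F [-0.4 -0.4 -3.3] tau [-0.    0.01  0.03] tooly [ 0. -0. -1.]
```

View pics/s5c.png

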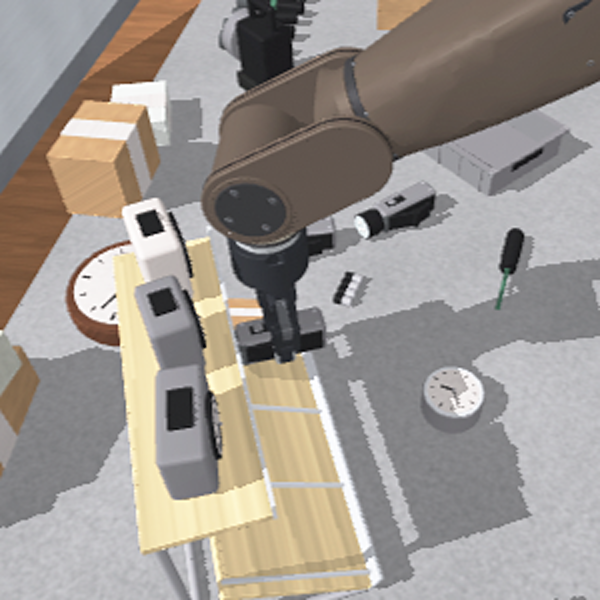

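View pics/w5.png

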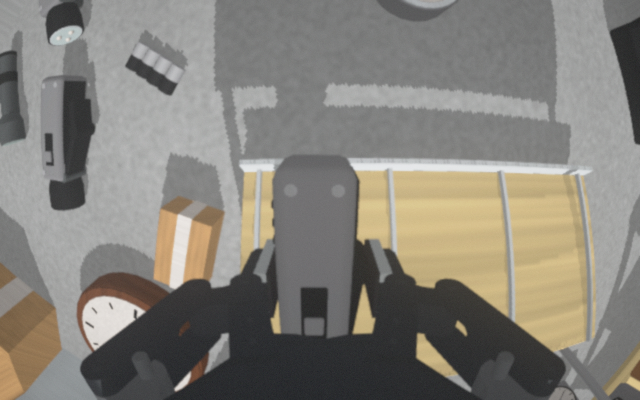

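```bash
python3 - <<'E'
from h import *
c=dict(np.load('pics/top0.npz'))
for p,z in (((428,194),228),((508,150),228),((300,250),228),((365,215),228),((130,322),228),((205,300),228),((410,160),300),((505,125),290)):
    w=onz(ray(c,70+p[0]/3.3,90+p[1]/3.3),z)[:2]-SO; print(p,z,(w@SX).round(1),(w@SY).round(1))
E
```

```text
(428, 194) 228 42.3 -76.9
(508, 150) 228 46.9 -133.1
(300, 250) 228 43.4 8.3
(365, 215) 228 46.7 -36.5
(130, 322) 228 46.2 119.2
(205, 300) 228 39.3 72.8
(410, 160) 300 38.8 -83.6
(505, 125) 290 38.4 -140.7
```

Call:
move_arm --deltas "1 0 0.008 0 0;1 0 0.016 0 0;1 0 0.022 0 0;1 0 0.028 0 0;1 0 0.028 0 0"

```text
time: 6.92
tool_pos: [611.1, 174.3, 72.0]
orientation: [-0.977, -1.509, 1.515]
force: [-2.4, -1.6, -0.8]
gripper_width: 41.0
```

```bash
python3 - <<'E'
from h import *
loc(ctrl.read_state())
snap('side','s6');snap('wrist','w6')
a=cv2.imread('pics/s6.png')[150:350,220:370]; cv2.imwrite('pics/s6c.png',cv2.resize(a,None,fx=3,fy=3,interpolation=cv2.INTER_CUBIC))
E
```

```text
stand x -39.3 y -95.0 z 72.0 toolx ang 114.15 w 41.0 t 6.925 F [-2.4 -1.6 -0.8] tau [-0.22  0.3  -0.05] tooly [-0.004 -0.001 -1.   ]
```

View pics/s6c.png

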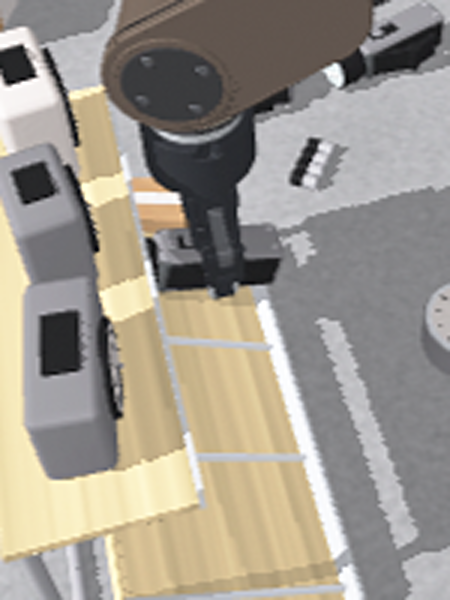

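View pics/w6.png

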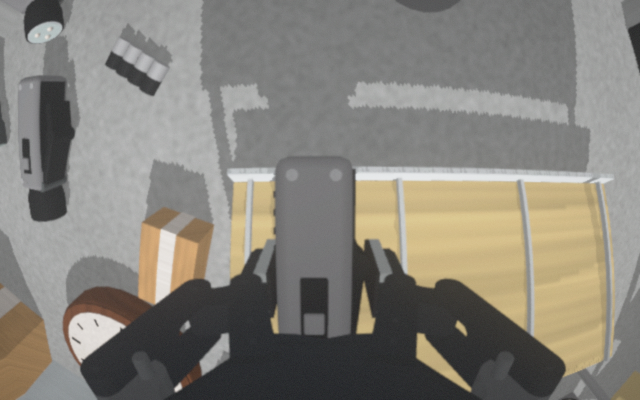

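Call:
move_arm --deltas "1 0 0.004 -0.002 0;1 0 0.008 -0.002 0;1 0 0.010 -0.002 0;1 0 0.010 -0.002 0"

```text
time: 7.52
tool_pos: [614.1, 176.1, 63.1]
orientation: [-0.979, -1.513, 1.513]
force: [-2.0, -1.9, -1.9]
gripper_width: 41.0
```

```bash
python3 - <<'E'
from h import *
loc(ctrl.read_state())
snap('side','s7');snap('wrist','w7')
a=cv2.imread('pics/s7.png')[200:280,240:340]; cv2.imwrite('pics/s7c.png',cv2.resize(a,None,fx=6,fy=6,interpolation=cv2.INTER_CUBIC))
E
```

```text
stand x -35.8 y -94.6 z 63.1 toolx ang 114.18 w 41.0 t 7.525 F [-2.  -1.9 -1.9] tau [-0.2   0.28 -0.04] tooly [-0.  0. -1.]
```

View pics/s7c.png

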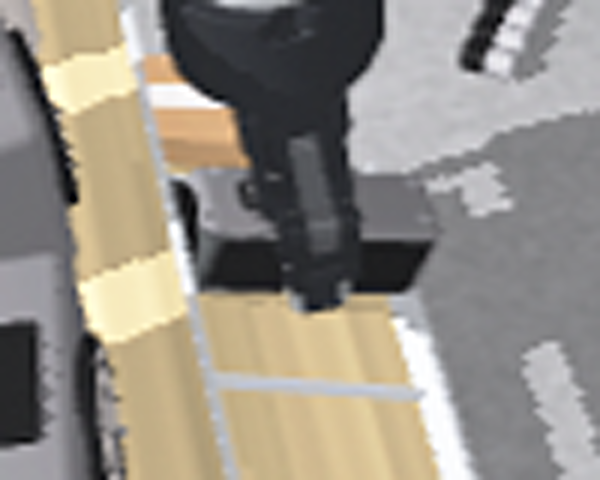

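View pics/w7.png

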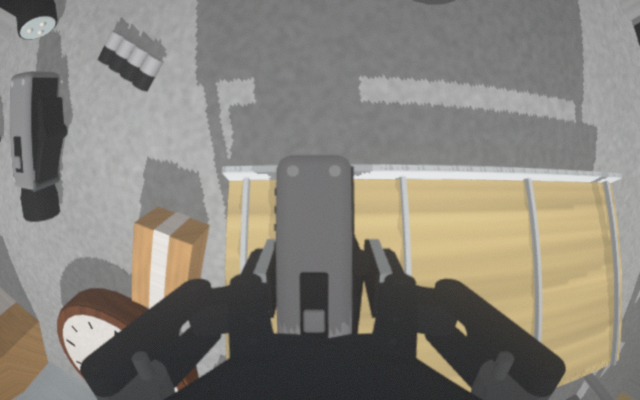

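Call:
move_arm --deltas "1 0 0.003 0.001 0;1 0 0.005 0.001 0;1 0 0.007 0.001 0;1 0 0.007 0.001 0;1 0 0.007 0.001 0"

```text
time: 8.25
tool_pos: [615.8, 176.1, 59.2]
orientation: [-0.984, -1.518, 1.51]
force: [-2.2, -1.1, 6.8]
gripper_width: 41.2
```

```bash
python3 - <<'E'
from h import *
loc(ctrl.read_state())
snap('side','s8');snap('wrist','w8')
a=cv2.imread('pics/s8.png')[200:280,240:340]; cv2.imwrite('pics/s8c.png',cv2.resize(a,None,fx=6,fy=6,interpolation=cv2.INTER_CUBIC))
E
```

```text
stand x -34.3 y -95.2 z 59.2 toolx ang 114.18 w 41.2 t 8.25 F [-2.2 -1.1  6.8] tau [-0.12  0.19 -0.01] tooly [ 0.006  0.001 -1.   ]
```

View pics/s8c.png

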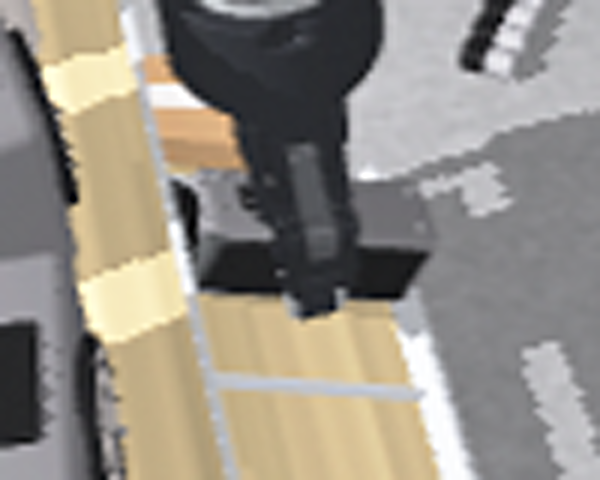

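View pics/w8.png

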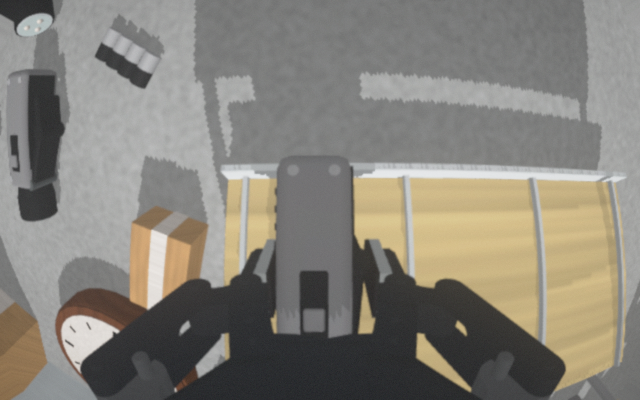

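```bash
cat >> h.py <<'E'
NZ=np.array([*(-.5*SX),np.cos(np.pi/6)]);DX=np.array([*(np.cos(np.pi/6)*SX),.5]);DO=np.array([*SO,62.])
def deck(od,h):
    o,d=od; t=(h-(o-DO)@NZ)/(d@NZ); p=o+t*d-DO; return p@DX, p[:2]@SY
E
python3 - <<'E'
from h import *
c=dict(np.load('pics/w8.npz'))
for h in (40,45,50): print(h,deck(fray(c,315,156),h))
print('lip/strip',deck(fray(c,407,180),5),deck(fray(c,407,300),5))
for p in ((283,157),(347,157),(353,330),(278,330)): print(p,deck(fray(c,*p),40))
# screws
for p in ((292,170),(334,170)): print('screw',p,deck(fray(c,*p),40))
E
```

```text
40 (np.float64(-73.15468779393032), np.float64(-98.72480425215994))
45 (np.float64(-71.24290391828211), np.float64(-98.58071641448615))
50 (np.float64(-69.33112004263377), np.float64(-98.4366285768124))
lip/strip (np.float64(-72.32521445202471), np.float64(-46.33132634339387)) (np.float64(-4.105183325832577), np.float64(-48.86260211167788))
(283, 157) (np.float64(-72.7536921884693), np.float64(-113.49678132048724))
(347, 157) (np.float64(-72.7139740062947), np.float64(-84.02828084224585))
(353, 330) (np.float64(4.436655286773451), np.float64(-82.13540066537172))
(278, 330) (np.float64(4.719757326571772), np.float64(-114.19811306172213))
screw (292, 170) (np.float64(-66.39599275804265), np.float64(-109.11505484664342))
screw (334, 170) (np.float64(-66.37902128165244), np.float64(-90.06629378580857))
```

```bash
python3 - <<'E'
from h import *
c=dict(np.load('pics/w1.npz'))
g=lambda p:onz(fray(c,340+p[0]/4.5,120+p[1]/4.5),40)[:2]
a,b=g((223,107)),g((290,118)); print(np.linalg.norm(a-b))
a=cv2.imread('pics/w8.png')[140:360,230:410]; cv2.imwrite('pics/w8c.png',cv2.resize(a,None,fx=3,fy=3,interpolation=cv2.INTER_CUBIC)[:600])
E
```

```text
18.276279642420004
```

View pics/w8c.png

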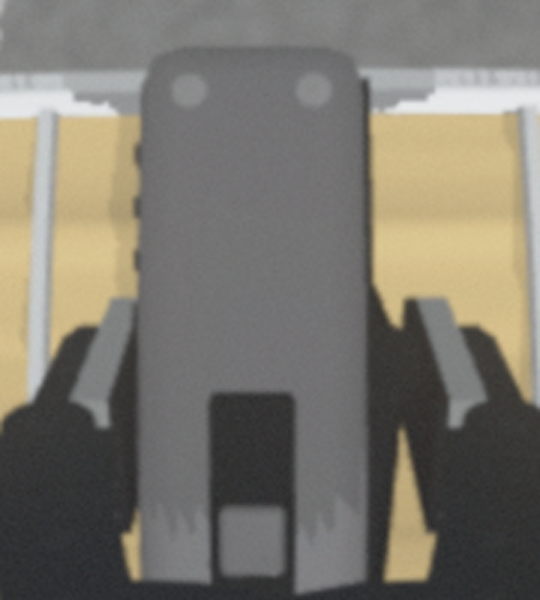

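```bash
cat > th.py <<'E'
from h import *
def screws(fn):
    a=cv2.cvtColor(cv2.imread(f'pics/{fn}.png'),cv2.COLOR_BGR2GRAY).astype(float)[160:186,280:347]
    a=cv2.resize(a,None,fx=4,fy=4,interpolation=cv2.INTER_CUBIC); b=a-cv2.GaussianBlur(a,(0,0),24)
    out=[]
    for lo,hi in((0,134),(134,268)):
        s=b[:,lo:hi]; s=cv2.GaussianBlur(s,(0,0),6); s=s[8:-8,16:-16]; i=np.unravel_index(s.argmax(),s.shape); m=np.clip(s-0.5*s.max(),0,None)
        yy,xx=np.mgrid[:s.shape[0],:s.shape[1]]; w=m*(np.hypot(yy-i[0],xx-i[1])<22)
        out.append(((xx*w).sum()/w.sum()/4+lo/4+4+280,(yy*w).sum()/w.sum()/4+2+160))
    return np.array(out)
def cam(fn):
    return dict(np.load(f'pics/{fn}.npz'))
if __name__=='__main__':
    for f in ('w3','w5','w6','w7','w8'):
        p=screws(f); print(f,p.round(2).tolist(),'spacing',(p[1]-p[0])[0].round(2))
E
python3 th.py
```

```text
w3 [[290.37, 183.54], [339.83, 178.11]] spacing 49.45
w5 [[290.58, 183.56], [338.18, 183.6]] spacing 47.59
w6 [[292.61, 174.2], [336.61, 174.61]] spacing 44.0
w7 [[293.13, 170.91], [335.48, 170.76]] spacing 42.36
w8 [[293.24, 170.02], [335.26, 170.06]] spacing 42.02
```

```bash
sed -i 's/\[160:186,280:347\]/[160:200,280:347]/' th.py; cat > th2.py <<'E'
from th import *
import sys
from scipy.optimize import least_squares
# camera in tool frame: from w1 pose & known tool pose there
c=cam('w3'); s_pos=np.array([440.169,31.191,232.012]); M=R.from_rotvec([-1.248,-1.157,1.152]).as_matrix()
P=np.array(c['pose']); Rc=M.T@P[:3,:3]; tc=M.T@(P[:3,3]-s_pos)
f=200/np.tan(np.radians(float(c['vertical_fov']))/2)
def pr(p):
    q=Rc.T@(np.array(p)-tc); r=np.hypot(q[0],q[1]); t=np.arctan2(r,q[2]); return np.array([q[0]/r*t*f+c['cx'],q[1]/r*t*f+c['cy']])
# tool coords: x jaw, y down, z toward tail. pivot at y=-(19)
def model(p,th,piv): # p = (x, up above TCP, back toward tail)
    u=p[1]-piv; b=p[2]; c_,s_=np.cos(th),np.sin(th)
    b2=b*c_+u*s_; u2=u*c_-b*s_
    return pr([p[0],-(u2+piv),b2])
base='w5' if len(sys.argv)<2 else sys.argv[1]
S0=screws(base)
# with known top height above TCP
H=float(sys.argv[2]) if len(sys.argv)>2 else 29.6
pts=[least_squares(lambda v:model([v[0],H,v[1]],0,22)-S0[i],[(-9,9)[i],45]).x for i in (0,1)]
print(base,S0.round(1).tolist(),np.round(pts,1).tolist())
for fn in sys.argv[3:] or ('w6','w7','w8'):
    S=screws(fn)
    for piv in (19,23):
        r=least_squares(lambda th:np.concatenate([model([pts[i][0],H,pts[i][1]],th[0],piv)-S[i] for i in (0,1)]),[0.3])
        sp=least_squares(lambda th:[(model([pts[1][0],H,pts[1][1]],th[0],piv)-model([pts[0][0],H,pts[0][1]],th[0],piv)-S[1]+S[0])[0]],[0.3])
        print(fn,'piv',piv,'theta',np.degrees(r.x).round(1),'res',r.fun.round(1),'by spacing',np.degrees(sp.x).round(1))
E
python3 th.py; python3 th2.py
```

```text
w3 [[292.0, 190.46], [339.71, 177.83]] spacing 47.71
w5 [[292.14, 190.2], [336.88, 190.36]] spacing 44.74
w6 [[292.6, 174.32], [336.62, 174.65]] spacing 44.02
w7 [[293.13, 170.91], [335.48, 170.76]] spacing 42.36
w8 [[293.24, 170.02], [335.26, 170.06]] spacing 42.02
w5 [[292.1, 190.2], [336.9, 190.4]] [[-10.8, 40.6], [6.1, 40.5]]
w6 piv 19 theta [24.5] res [ 3.4  3.5 -1.5  3.3] by spacing [3.]
w6 piv 23 theta [21.5] res [ 3.   7.4 -1.3  7.2] by spacing [2.9]
w7 piv 19 theta [26.2] res [ 3.2  6.8 -0.5  7.1] by spacing [9.9]
w7 piv 23 theta [22.2] res [ 2.6 10.8 -0.2 11.1] by spacing [9.8]
w8 piv 19 theta [26.4] res [ 3.1  7.7 -0.3  7.8] by spacing [11.4]
w8 piv 23 theta [22.2] res [ 2.5 11.7 -0.  11.8] by spacing [11.2]
```

```bash
python3 - <<'E'
import cv2,numpy as np
o=[]
for f,y in (('w5',140),('w8',130)):
    a=cv2.imread(f'pics/{f}.png')[y:y+75,260:370]; a=cv2.convertScaleAbs(a,alpha=1.6,beta=-40);o.append(cv2.resize(a,None,fx=6,fy=4*1.0,interpolation=cv2.INTER_CUBIC))
cv2.imwrite('pics/cmp.png',np.vstack(o)[:600])
E
```

```text
(no output)
```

View pics/cmp.png

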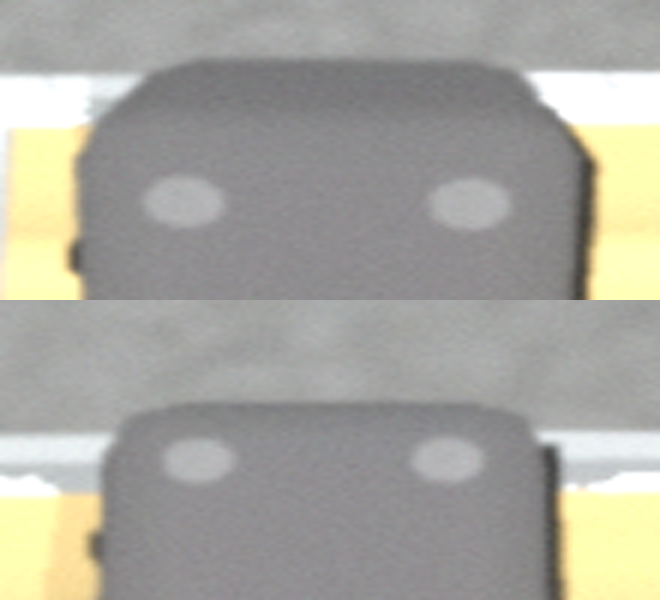

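```bash
cat > th3.py <<'E'
import sys; sys.argv=['x']
from th2 import *
S0=np.array([[290.8,190.5],[338.5,190.5]])
def fit(S,H=29.6):
    pts=[least_squares(lambda v:model([v[0],H,v[1]],0,22)-S0[i],[(-9,9)[i],45]).x for i in (0,1)]
    print('H',H,np.round(pts,1).tolist())
    for piv in (17,20,23):
        # theta + slip along torch and up
        sp=least_squares(lambda th:[(model([pts[1][0],H,pts[1][1]],th[0],piv)-model([pts[0][0],H,pts[0][1]],th[0],piv)-S[1]+S[0])[0]],[0.3])
        m=model([pts[0][0],H,pts[0][1]],sp.x[0],piv)
        print(piv,'theta by spacing',np.degrees(sp.x).round(1),'row pred',m[1].round(1),'seen',S[0][1])
if __name__=='__main__':
    for H in (27,29.6,32): fit(np.array([[293.2,170.0],[334.7,170.0]]),H)
E
python3 th3.py | grep -v w[5-8]
```

```text
H 27 [[-11.6, 39.8], [6.8, 39.8]]
17 theta by spacing [26.2] row pred 178.9 seen 170.0
20 theta by spacing [26.2] row pred 181.9 seen 170.0
23 theta by spacing [26.1] row pred 185.0 seen 170.0
H 29.6 [[-11.3, 40.5], [6.7, 40.5]]
17 theta by spacing [25.3] row pred 176.0 seen 170.0
20 theta by spacing [25.2] row pred 179.1 seen 170.0
23 theta by spacing [25.2] row pred 182.1 seen 170.0
H 32 [[-11.0, 41.1], [6.6, 41.1]]
17 theta by spacing [24.4] row pred 173.5 seen 170.0
20 theta by spacing [24.4] row pred 176.5 seen 170.0
23 theta by spacing [24.3] row pred 179.5 seen 170.0
```

Call:
move_arm --deltas "1 0 0.002 0.001 0;1 0 0.004 0.001 0;1 0 0.005 0.002 0;1 0 0.005 0.002 0"

```text
time: 8.85
tool_pos: [616.4, 176.2, 56.3]
orientation: [-0.989, -1.524, 1.507]
force: [0.8, 0.1, 10.0]
gripper_width: 41.3
```

```bash
python3 - <<'E'
from h import *
loc(ctrl.read_state())
snap('wrist','w9');snap('side','s9')
o=[]
for f,y in (('w9',130),):
    a=cv2.imread(f'pics/{f}.png')[y:y+75,260:370]; a=cv2.convertScaleAbs(a,alpha=1.6,beta=-40);o.append(cv2.resize(a,None,fx=6,fy=4*1.0,interpolation=cv2.INTER_CUBIC))
a=cv2.imread('pics/s9.png')[200:280,230:340];o.append(cv2.resize(a,(660,300)))
cv2.imwrite('pics/cmp2.png',np.vstack(o)[:600])
E
```

```text
stand x -33.7 y -95.4 z 56.3 toolx ang 114.18 w 41.3 t 8.85 F [ 0.8  0.1 10. ] tau [ 0.21 -0.19  0.08] tooly [ 0.013  0.003 -1.   ]
```

View pics/cmp2.png

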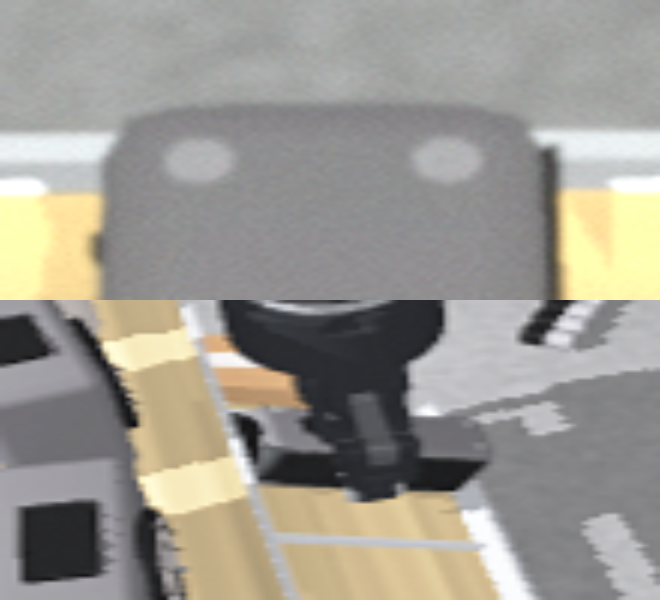

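```bash
python3 - <<'E'
from h import *
a=cv2.imread('pics/s9.png')[215:275,255:330]; cv2.imwrite('pics/s9c.png',cv2.resize(a,None,fx=10,fy=10,interpolation=cv2.INTER_CUBIC))
s=dict(np.load('pics/side0.npz'))
D=lambda x,y,h:DO+DX*x+np.array([*(SY*y),0])+NZ*h
# predicted flat torch: tail at -73; lever side y=-95-9.5+... 
for n,p in dict(tail_bot=(-73,-87.5,0),front_bot=(20,-87.5,0),tail_top=(-73,-87.5,40),tail_up8=(-73,-87.5,10),shellfronttop=(20,-87.5,40)).items():
    u=np.array(proj(s,D(*p))); print(n,((u-[255,215])*10).round())
E
```

```text
tail_bot [490. 359.]
front_bot [129. 323.]
tail_top [567. 253.]
tail_up8 [509. 333.]
shellfronttop [200. 210.]
```

View pics/s9c.png

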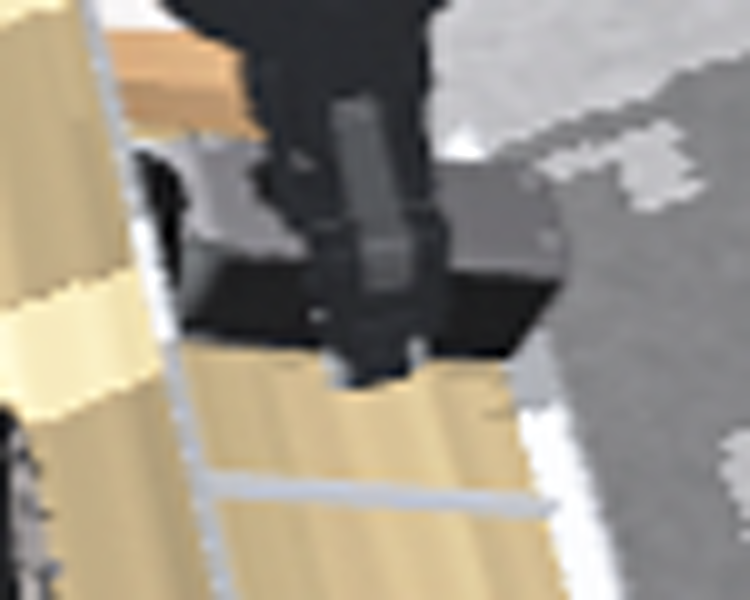

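Call:
move_arm --deltas "1 0 -0.003 0 0;1 0 -0.004 0 0;0.4 0 -0.004 0 0;0.25 0 -0.004 0 0;0.25 0 -0.004 0 0;0.25 0 -0.004 0 0"

```text
time: 9.7
tool_pos: [611.0, 174.6, 54.9]
orientation: [-0.978, -1.512, 1.513]
force: [0.0, -0.4, -0.0]
gripper_width: 63.9
```

```bash
python3 - <<'E'
from h import *
loc(ctrl.read_state())
snap('wrist','w10');snap('side','s10')
a=cv2.imread('pics/w10.png')[120:360,200:440];b=cv2.imread('pics/s10.png')[200:280,240:340]
cv2.imwrite('pics/c10.png',np.hstack([cv2.resize(a,(400,400)),cv2.resize(b,(400,400))]))
E
```

```text
stand x -39.2 y -94.7 z 54.9 toolx ang 114.18 w 63.9 t 9.7 F [ 0.  -0.4 -0. ] tau [-0.01  0.02  0.08] tooly [-0.001 -0.    -1.   ]
```

View pics/c10.png

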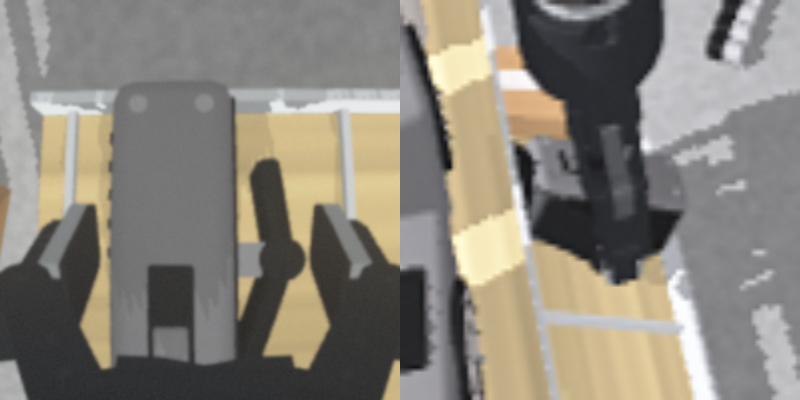

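Call:
move_arm --deltas "0.25 0 -0.03 0.005 0;0.25 0 -0.08 0.012 0;0.2 0 -0.135 0.02 0;0.1 0 -0.185 0.04 0;0 -0.03 -0.2 0.075 -3;0 -0.07 -0.2 0.11 -6;0 -0.115 -0.2 0.145 -9;0 -0.16 -0.2 0.175 -12;0 -0.205 -0.18 0.205 -14.8;0 -0.24 -0.14 0.225 -14.8;0 -0.247 -0.085 0.23 -14.8;0 -0.247 -0.075 0.23 -14.8"

```text
time: 11.3
tool_pos: [499.7, -144.2, 126.2]
orientation: [-0.798, -1.687, 1.686]
force: [-0.1, 0.4, 0.9]
gripper_width: 85.6
```

```bash
python3 - <<'E'
from h import *
s=ctrl.read_state();loc(s);print(s['tool_pos'],s['joint_pos'].round(3) if hasattr(s['joint_pos'],'round') else s['joint_pos'])
snap('wrist','w11');snap('top','t11')
a=cv2.imread('pics/t11.png')[90:270,70:290]; cv2.imwrite('pics/t11c.png',cv2.resize(a,None,fx=3.3,fy=3.3,interpolation=cv2.INTER_CUBIC))
E
```

```text
stand x -271.4 y -339.7 z 126.2 toolx ang 128.87 w 85.6 t 11.3 F [-0.1  0.4  0.9] tau [ 0.01 -0.03  0.03] tooly [-0.008  0.004 -1.   ]
[ 499.70385529 -144.15143927  126.22714576] [-0.476  0.065  2.035  0.     1.05  -2.725]
```

View pics/w11.png

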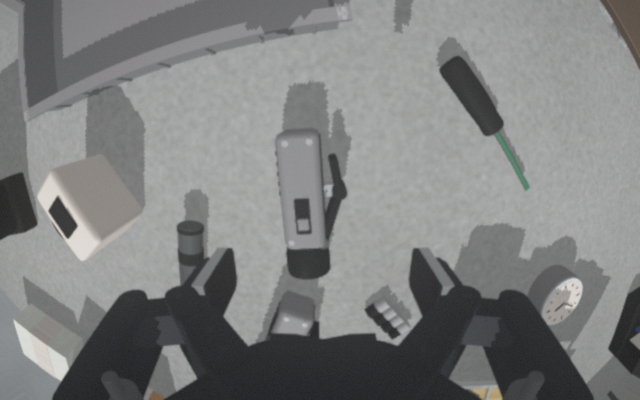

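View pics/t11c.png

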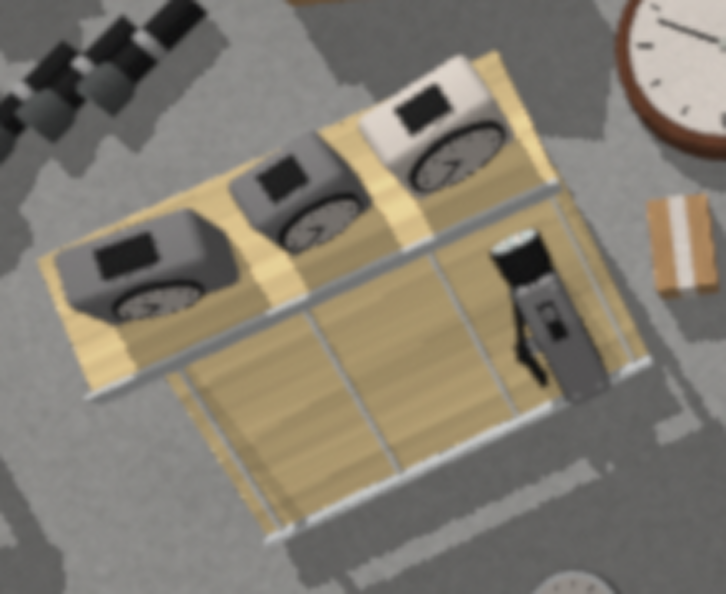

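```bash
python3 - <<'E'
from h import *
c=dict(np.load('pics/t11.npz'))
for p in ((568,402),(608,380),(490,252),(540,232)): print(p,np.round(deck(ray(c,70+p[0]/3.3,90+p[1]/3.3),38),1))
a=cv2.imread('pics/w11.png')[120:285,260:360]; cv2.imwrite('pics/w11c.png',cv2.resize(a,None,fx=3.6,fy=3.6,interpolation=cv2.INTER_CUBIC))
E
```

```text
(568, 402) [-71.9 -87.7]
(608, 380) [ -69.6 -120.4]
(490, 252) [ 51.2 -87.1]
(540, 232) [  49.4 -123.9]
```

View pics/w11c.png

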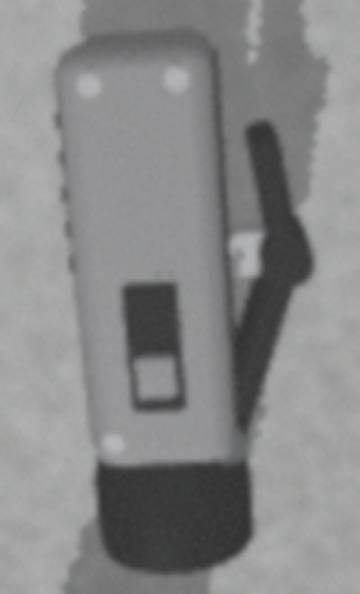

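```bash
cat >> h.py <<'E'
def torch(fn,k,o,tail,front,crown):
    c=dict(np.load(f'pics/{fn}.npz'))
    g=lambda p,z:onz(fray(c,o[0]+p[0]/k,o[1]+p[1]/k),z)[:2]
    t=[g(p,40) for p in tail]; f=[g(p,40) for p in front]
    T=(t[0]+t[1])/2;F=(f[0]+f[1])/2; d=F-T; a=np.arctan2(d[1],d[0])
    x=d/np.linalg.norm(d); y=np.array([-x[1],x[0]]); O=T+62.5*x
    cr=g(crown,35)-O
    print('T',T.round(1),'len',np.linalg.norm(d).round(1),'w',np.linalg.norm(t[0]-t[1]).round(1),np.linalg.norm(f[0]-f[1]).round(1),'yaw',np.degrees(a).round(1),'origin',O.round(1),'grip -14',(O-14*x+9.5*y).round(1),'crown',(cr@x).round(1),(cr@y).round(1))
E
python3 - <<'E'
from h import *
torch('w11',3.6,(260,120),[(58,45),(214,38)],[(98,463),(243,459)],(313,260))
E
```

```text
T [ 468.6 -192.5] len 93.7 w 32.1 32.9 yaw 42.5 origin [ 514.7 -150.2] grip -14 [ 498.  -152.7] crown -12.4 34.4
```

Call:
move_arm --deltas "0 -0.004 0.03 0.0075 -2.5;0 -0.004 0.055 0.0075 -2.5;0 -0.004 0.065 0.0075 -2.5;0 -0.004 0.065 0.0075 -2.5"

```text
time: 11.9
tool_pos: [500.5, -152.5, 66.6]
orientation: [-0.776, -1.72, 1.721]
force: [-0.3, -0.0, -0.6]
gripper_width: 85.1
```

```bash
python3 - <<'E'
from h import *
s=ctrl.read_state();loc(s);print(s['tool_pos'],s['joint_pos'][5])
E
```

```text
stand x -274.1 y -347.6 z 66.6 toolx ang 131.54 w 85.1 t 11.9 F [-0.3 -0.  -0.6] tau [ 0.04  0.03 -0.04] tooly [ 0.002 -0.001 -1.   ]
[ 500.47866152 -152.45109578   66.58430215] -2.7855889838625827
```

Call:
move_arm --deltas "0 0.0015 0.03 0.002 0;0 0.0015 0.057 0.002 0;0 0.0015 0.057 0.002 0;0.6 0.0015 0.057 0.002 0;1 0.0015 0.057 0.002 0;1 0.0015 0.057 0.002 0;1 0.0015 0.057 0.002 0;1 0.0015 0.057 0.002 0" --grip_force 20

```text
time: 12.9
tool_pos: [498.9, -154.1, 10.6]
orientation: [-0.78, -1.72, 1.722]
force: [-0.2, -1.6, 6.3]
gripper_width: 49.9
```

```bash
python3 - <<'E'
from h import *
c=dict(np.load('pics/top0.npz'))
P=[onz(ray(c,*p),52)[:2] for p in ((490,190),(544,237),(463,339),(408,290))]
print(np.round(P,1)); print('c',np.mean(P,0)); a=(P[0]+P[1]-P[2]-P[3]);print(np.linalg.norm(a)/2,np.degrees(np.arctan2(a[1],a[0])), np.linalg.norm(P[0]-P[1]))
E
```

```text
[[ 610.4 -435. ]
 [ 493.5 -555. ]
 [ 262.9 -344.1]
 [ 377.1 -223.1]]
c [ 435.99390161 -389.31298365]
313.8624643013489 -42.34473843561908 167.53454695947445
```

Call:
move_arm --deltas "1 0 -0.03 0 0;1 0 -0.08 0 0;1 -0.015 -0.125 0.015 8;1 -0.04 -0.13 0.04 18.5;1 -0.065 -0.13 0.067 29;1 -0.092 -0.13 0.094 39.5;1 -0.118 -0.13 0.12 50;1 -0.144 -0.13 0.147 60.5;1 -0.17 -0.13 0.174 71;1 -0.192 -0.13 0.1966 81;1 -0.192 -0.11 0.1966 83.8;1 -0.192 -0.09 0.1966 83.8"

```text
time: 14.4
tool_pos: [476.4, -426.8, 97.2]
orientation: [-1.47, -0.65, 0.65]
force: [-0.7, -0.7, -1.1]
gripper_width: 49.3
```

```bash
python3 - <<'E'
from h import *
s=ctrl.read_state();loc(s);print(s['tool_pos'],s['joint_pos'][5])
snap('wrist','w12')
E
```

```text
stand x -408.5 y -588.0 z 97.2 toolx ang 47.66 w 49.3 t 14.4 F [-0.7 -0.7 -1.1] tau [0.06 0.02 0.02] tooly [-0.     0.001 -1.   ]
[ 476.41381406 -426.75265452   97.18509979] -1.7211407672256942
```

View pics/w12.png

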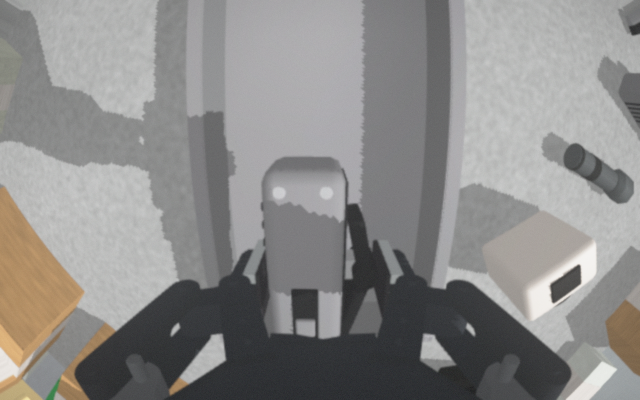

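Call:
move_arm --deltas "1 0 0.03 0 0;1 0 0.06 0 0;1 0 0.074 0 0;1 0 0.080 0 0;1 0 0.081 0 0;1 0 0.081 0 0"

```text
time: 15.2
tool_pos: [477.5, -427.6, 18.6]
orientation: [-1.473, -0.651, 0.65]
force: [-0.7, 0.2, -2.1]
gripper_width: 49.5
```

Call:
move_arm --deltas "1 0 0.003 0 0;1 0 0.005 0 0;1 0 0.005 0 0"

```text
time: 15.58
tool_pos: [477.3, -427.6, 14.7]
orientation: [-1.472, -0.65, 0.65]
force: [-3.6, 2.6, 6.8]
gripper_width: 49.6
```

Call:
move_arm --deltas "0.8 0 0 0 0;0.4 0 -0.001 0 0;0.25 0 -0.001 0 0;0.25 0 -0.001 0 0;0.25 0 -0.02 0 0;0.25 0 -0.06 0 0;0.2 0 -0.11 0 0;0 0 -0.155 0 0;0 0 -0.165 0 0"

```text
time: 16.7
tool_pos: [478.6, -428.8, 183.7]
orientation: [-1.481, -0.653, 0.649]
force: [0.6, 0.2, 0.4]
gripper_width: 85.6
```

```bash
python3 - <<'E'
from h import *
s=ctrl.read_state();loc(s);print(s['tool_pos'],s['joint_pos'][5])
snap('wrist','w13')
E
```

```text
stand x -407.4 y -590.8 z 183.7 toolx ang 47.68 w 85.6 t 16.7 F [0.6 0.2 0.4] tau [0.03 0.04 0.01] tooly [ 0.006 -0.008 -1.   ]
[ 478.56415888 -428.84590033  183.6795089 ] -1.7205812357605945
```

View pics/w13.png

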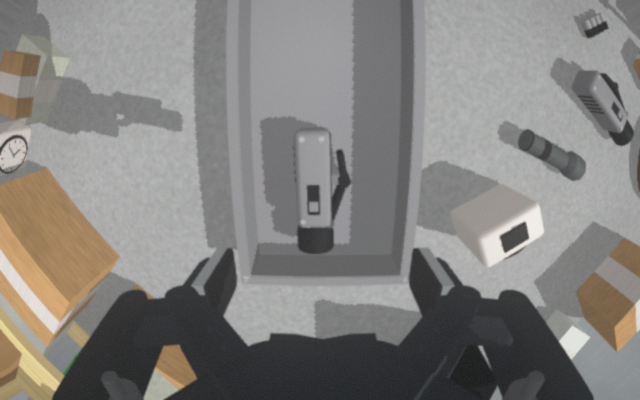

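Call:
move_arm --deltas "0 0.02 0 0.007 -4;0 0.065 0 0.021 -11;0 0.115 0 0.038 -19;0 0.167 0 0.055 -27;0 0.219 0 0.072 -35;0 0.271 0 0.089 -43;0 0.322 0 0.105 -51;0 0.365 0.01 0.119 -58.3;0 0.374 0.04 0.122 -58.3;0 0.374 0.06 0.122 -58.3;0 0.374 0.06 0.122 -58.3"

```text
time: 18.12
tool_pos: [636.0, -68.2, 113.7]
orientation: [-1.058, -1.407, 1.412]
force: [0.6, -0.0, 0.4]
gripper_width: 84.9
```

```bash
python3 - <<'E'
from h import *
s=ctrl.read_state();loc(s);print(s['tool_pos'],s['joint_pos'][5])
snap('wrist','w14')
a=cv2.imread('pics/w14.png')[110:290,240:400]; cv2.imwrite('pics/w14c.png',cv2.resize(a,None,fx=3.3,fy=3.3,interpolation=cv2.INTER_CUBIC))
E
```

```text
stand x -115.9 y -326.4 z 113.7 toolx ang 105.95 w 84.9 t 18.125 F [ 0.6 -0.   0.4] tau [ 0.01 -0.01  0.05] tooly [-0.007  0.002 -1.   ]
[636.04934706 -68.22881345 113.66930236] -2.114100655615353
```

View pics/w14c.png

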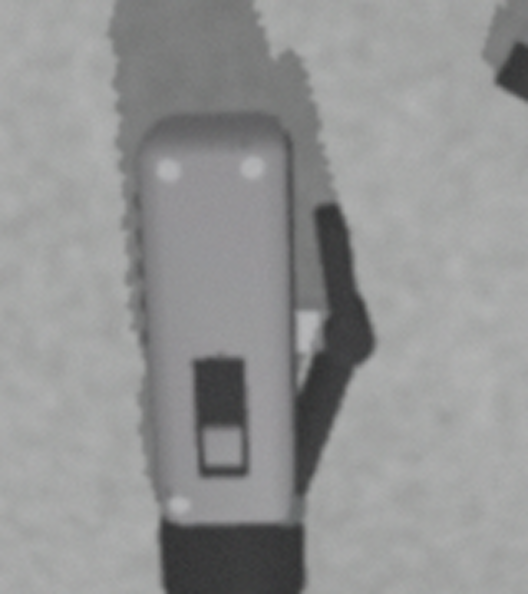

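View pics/w14.png

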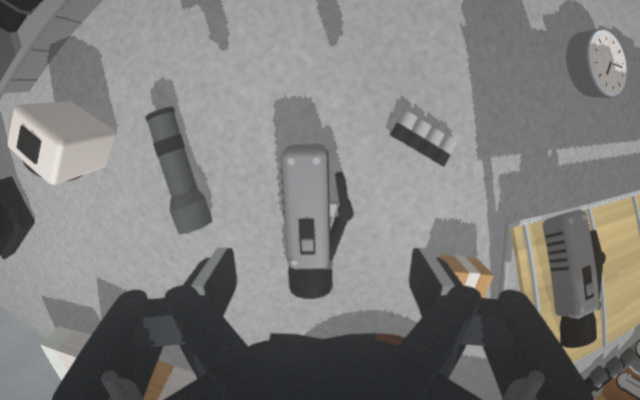

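```bash
python3 - <<'E'
from h import *
torch('w14',3.3,(240,110),[(142,128),(290,122)],[(160,524),(302,523)],(374,338))
c=dict(np.load('pics/w14.npz')); print('carton near top corner',onz(fray(c,450,256),36))
E
```

```text
T [597.1 -91.6] len 95.1 w 31.6 34.2 yaw 17.2 origin [656.8 -73.1] grip -14 [640.7 -68.1] crown -12.3 34.3
carton near top corner [649.62429596  48.06995617  36.        ]
```

Call:
move_arm --deltas "0 -0.001 0.03 -0.003 -1.2;0 -0.001 0.055 -0.003 -1.2;0 -0.001 0.055 -0.003 -1.2;0 -0.001 0.055 -0.003 -1.2"

```text
time: 18.68
tool_pos: [642.7, -69.3, 64.2]
orientation: [-1.055, -1.427, 1.426]
force: [0.4, 0.4, 0.6]
gripper_width: 85.6
```

Call:
move_arm --deltas "0 0.0017 0.03 0.0016 0;0 0.0017 0.054 0.0016 0;0 0.0017 0.054 0.0016 0;0.6 0.0017 0.054 0.0016 0;1 0.0017 0.054 0.0016 0;1 0.0017 0.054 0.0016 0;1 0.0017 0.054 0.0016 0;1 0.0017 0.054 0.0016 0" --grip_force 20

```text
time: 19.68
tool_pos: [641.5, -68.4, 11.0]
orientation: [-1.057, -1.429, 1.427]
force: [-1.5, -2.7, 5.9]
gripper_width: 49.8
```

Call:
move_arm --deltas "1 0 -0.03 0 0;1 0 -0.08 0 0;1 -0.015 -0.125 0.03 5;1 -0.04 -0.13 0.078 13;1 -0.065 -0.13 0.127 22;1 -0.09 -0.13 0.175 30;1 -0.115 -0.13 0.224 38;1 -0.14 -0.13 0.273 46;1 -0.162 -0.13 0.315 54;1 -0.172 -0.13 0.335 59.5;1 -0.172 -0.1 0.335 59.5;1 -0.172 -0.09 0.335 59.5"

```text
time: 21.18
tool_pos: [369.1, -329.0, 96.3]
orientation: [-1.467, -0.649, 0.649]
force: [-0.4, 1.3, -1.2]
gripper_width: 49.3
```

```bash
python3 - <<'E'
from h import *
s=ctrl.read_state();loc(s);print(s['tool_pos'],s['joint_pos'][5])
snap('wrist','w15');snap('top','t15')
a=cv2.imread('pics/w15.png');b=cv2.imread('pics/t15.png')[170:350,380:560]
cv2.imwrite('pics/c15.png',np.hstack([cv2.resize(a,(480,300)),cv2.resize(b,(300,300))]))
E
```

```text
stand x -466.4 y -454.8 z 96.3 toolx ang 47.62 w 49.3 t 21.175 F [-0.4  1.3 -1.2] tau [ 0.05 -0.    0.02] tooly [-0.002  0.004 -1.   ]
[ 369.06277329 -329.00328661   96.28301241] -1.7653838944731004
```

View pics/c15.png

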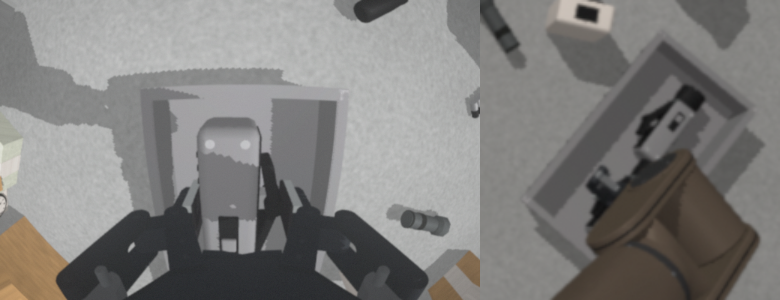

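Call:
move_arm --deltas "1 0 0.03 0 0;1 0 0.06 0 0;1 0 0.074 0 0;1 0 0.080 0 0;1 0 0.080 0 0"

```text
time: 21.9
tool_pos: [370.8, -330.8, 18.9]
orientation: [-1.472, -0.651, 0.65]
force: [0.2, -0.2, -1.8]
gripper_width: 49.5
```

Call:
move_arm --deltas "1 0 0.003 0 0;1 0 0.0045 0 0;1 0 0.0045 0 0"

```text
time: 22.28
tool_pos: [370.7, -331.0, 15.0]
orientation: [-1.472, -0.65, 0.65]
force: [-1.3, 1.5, 5.3]
gripper_width: 49.4
```

Call:
move_arm --deltas "0.8 0 0 0 0;0.4 0 -0.001 0 0;0.25 0 -0.001 0 0;0.25 0 -0.001 0 0;0.25 0 -0.02 0 0;0.25 0 -0.06 0 0;0.25 0 -0.11 0 0;0.1 0.04 -0.16 0.02 -8;0 0.09 -0.19 0.045 -18;0 0.14 -0.2 0.07 -27;0 0.19 -0.2 0.1 -36;0 0.21 -0.2 0.11 -42"

```text
time: 23.78
tool_pos: [430.6, -98.5, 214.2]
orientation: [-1.21, -1.211, 1.21]
force: [-0.9, 0.4, -0.7]
gripper_width: 85.4
```

```bash
python3 - <<'E'
from h import *
s=ctrl.read_state();loc(s)
snap('side','s16');snap('top','t16')
E
```

```text
stand x -315.7 y -269.8 z 214.2 toolx ang 90.07 w 85.4 t 23.775 F [-0.9  0.4 -0.7] tau [-0.06  0.   -0.03] tooly [ 0.001 -0.    -1.   ]
```

View pics/t16.png

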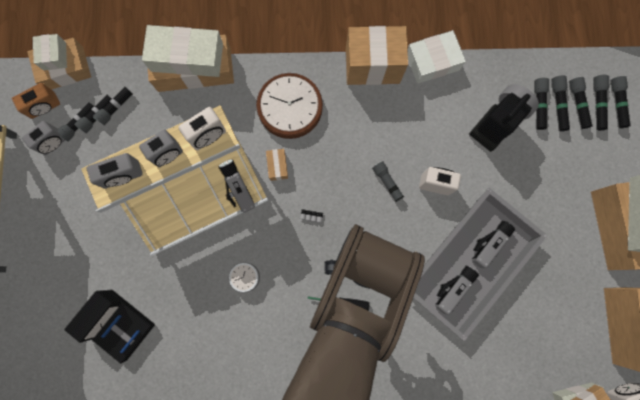

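View pics/s16.png

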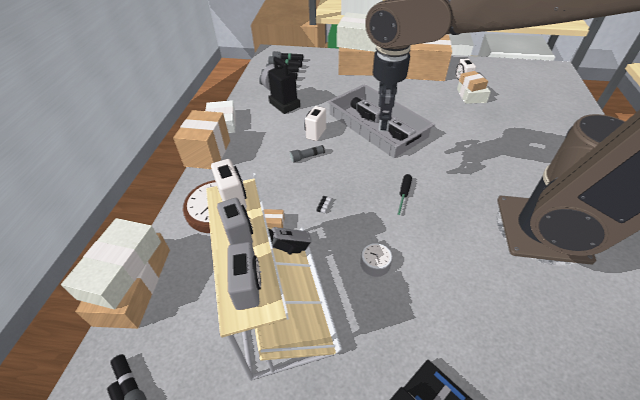

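```bash
python3 - <<'E'
from h import *
a=cv2.imread('pics/s16.png')[215:275,255:330]; 
im=cv2.resize(a,None,fx=8,fy=8,interpolation=cv2.INTER_CUBIC)
s=dict(np.load('pics/side0.npz'))
D=lambda x,y,h:DO+DX*x+np.array([*(SY*y),0])+NZ*h
for xt in (-72,):
  for n,p,col in (('tb',(xt,-87.5,0),(0,0,255)),('tt',(xt,-87.5,40),(0,255,0)),('t10',(xt,-87.5,10),(255,0,0)),('tt2',(xt,-121.5,40),(0,255,0)),('ht',(xt+125,-104.5,40),(0,255,255)),('hs',(xt+125,-85,20),(0,255,255))):
    u=(np.array(proj(s,D(*p)))-[255,215])*8+4; print(n,u.round()); cv2.circle(im,tuple(int(v) for v in u),3,col,-1)
cv2.imwrite('pics/s16c.png',im)
E
```

```text
tb [393. 291.]
tt [454. 206.]
t10 [408. 270.]
tt2 [426. 116.]
ht [ 42. 110.]
hs [ 25. 213.]
```

View pics/s16c.png

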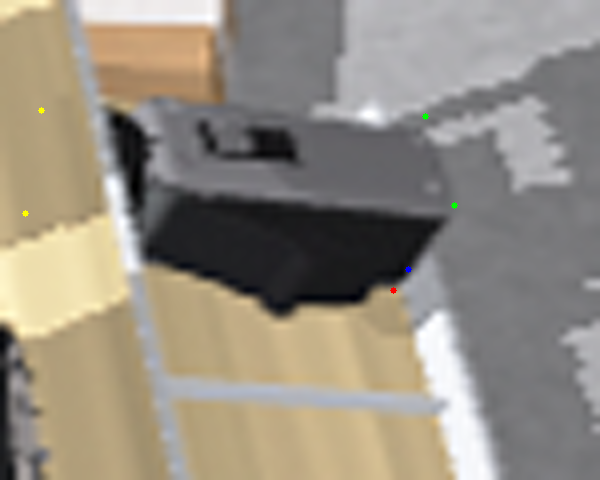

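```bash
python3 -c "
from h import *
print(order.sign_off())"
```

```text
the job is handed in; nothing more can be done
None
```

I felt all three torches at 20 N: one is good and now sits on the display deck, and two are jammed and now lie in the returns tray. The job was handed in at about 24 s.

| Torch (where it lay) | Opening when pinched | Verdict | Now |
|---|---|---|---|
| Nearest the robot | about 41 mm; lever sprang out again when released | Good | Right-hand bay, lens end up the slope |
| Middle | about 50 mm, lever solid | Jammed | Grey tray, far end |
| Farthest | about 50 mm, lever solid | Jammed | Grey tray, near end |

Openings read about 1.5 mm under the stated 43 and 51 mm, so the verdicts are clear. The moves only allowed the gripper to point straight down. I lowered the good torch onto the slope so it turned in the grip until it lay flat, then released it.

- **Deck torch:** the top view puts its tail at deck x of about -71 mm, clear of the lip, and its lens end at about +50 mm. In the side view its edges run parallel to the strips.
- **Disagreement:** an earlier estimate of its tilt from the wrist camera gave about 25° instead of 30°. I put this down to the torch slipping in the grip, because the side view and the reversal of the contact moment both indicated it was flat.
- **Tray torches:** in the last pictures both lie on the tray floor inside the walls.
- **Everything else:** the other goods look unmoved and the gripper is clear of everything. The highest wrist force I read was about 10 N.

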